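# Free the bakery scale's weighing pan and hold it up level

### The arm

A 7-joint arm with a two-finger parallel gripper is mounted at the origin on the work surface. World frame = base frame: x ahead of the robot, y to its left, z up, the work surface at z = 0. Lengths are in m, angles in rad, forces in N, time in s.
With the tool pointing down it reaches from about 0.35 to 0.9 m from the base axis. Payload 19.9 kg.
Tool frame: the origin (TCP) lies between the finger pads; the fingertips stand 19 mm ahead of it and the grasp point (between the pads) is the TCP; z points along the fingers, y is the direction in which the jaws open and shut (so a half turn about z gives the same grasp; the last joint's range is limited). The gripper opens to 94 mm and grips with 3 to 60 N. Pads are 16 mm wide; open, the fingers measure 119 mm over their backs; the gripper's body (75 mm by 177 mm) begins 78 mm behind the grasp point.
Start: joints at [1.292, 0.417, -0.01, 1.614, 0.005, 1.111, -0.053], TCP at [0.147, -0.608, 0.224] pointing down, gripper open.
Joint ranges: [-2.81, 2.81], [-0.39, 2.02], [-1.27, 1.25], [0.06, 2.57], [-1.19, 4.33], [0.19, 2], [-2.82, 2.82]. Speed limits (rad/s): [1.89, 1.89, 2.39, 2.39, 3.01, 3.01, 3.01].

### API

Orientations are given as a 3x3 rotation matrix whose columns are the frame's x, y, z axes.
In Python, from rig import robot gives the robot as it stands. Calls block until the motion is done:
- robot.move_ptp(position, orientation): joint-space move of the TCP to a pose.
- robot.move_linear(position, velocity=0.15, frame=None, threshold=None): straight line of the TCP; frame=None keeps the orientation; velocity is the mean speed in m/s. With threshold (N) it stops when the force on the tool has changed by that much, and returns True; else False.
- robot.goto_joints(angles): joint-space move.
- robot.gripper_to(opening): finger opening in m; the grip force is fixed at half the most; returns when the fingers have stopped.
- robot.pause(seconds).
- robot.ik(position, orientation): joint angles nearest the present ones, or None.
- robot.get_state(): the state.
- robot.grab_frame(name): name is "scene" or "top"; returns the picture (480x640x3 uint8, red, green, blue); there is no depth.
- robot.camera_info(name): a dict with "fx", "fy", "cx", "cy" (pixels), "rvec" (rotation vector, rad) and "tvec" (3), from world to camera coordinates, as OpenCV has them. Camera axes: x right, y down, z forward; pixel columns grow to the right and rows downward; lengths in m; the calibration is good to about 2 mm. A picture is of the moment at which its call begins. camera_info takes no time and is no camera call.
A pose or a line that the arm cannot do raises robot.PlanningError and nothing moves.
- robot.sign_off(): hands the job in, once; it reports no verdict.
The state is a dict: "time": time; "qpos": joint angles; "joint_vel": joint speeds; "effort": joint torques, N m; "ee_pos": TCP position; "tool_rot": TCP orientation; "force": force on the tool from outside, world axes, zero at the start; "moment": the same for the moment, N m; "opening": finger opening in m.
Only numpy, scipy, OpenCV 4.12 (cv2) and the standard library are available. Lean on these libraries where they do the work, as an engineer would, in place of code of your own. Each camera call takes 0.05 s, during which the arm holds its last target. There are 200 camera calls.

### The job

On the bakery's bench scale, slide the red transport lock from the locked end fully home to its end stop at the green dot, then lift the weighing pan, with the brass check weight standing in it, about 10 cm straight up off the scale. Hold it there in the air, level and still, for at least two seconds and finish while still holding it: do not put it down or let go, leave the lock open, keep the weight standing in the pan and leave the bottle, bowl and timer alone.

Things in the scene. Friction and masses are not known exactly. Their poses are not given: they have to be found in the camera images.
- scale: Cream bench scale fixed on the steel table, 280 (its x) x 200 (its y) x 50 mm high; origin at the centre of its underside on the table, x points from its black display strip towards the lock, z up. The pan stands on its dark platform, 50 mm above the table, between low locating tabs that rise 5 mm above the platform and stand 2 mm off the pan's walls.
- seat (a point): Point on top of the scale's platform, at scale x = -10 mm, y = 0, 50 mm above the table: the centre of the pan's underside stands here. Axes as the scale's.
- lock (a joint): Transport lock, a slide that moves along the scale's +y (locked end: red dot; free end: green dot). Value in m: 0 at the locked end, 0.060 at the free end stop, starts somewhere in 0 to 0.014. About 2.5 N of friction, stays where it is left. Up to 0.033 a steel tongue on it lies 3 mm above the pan's lug and blocks lifting; the tongue is 20 mm wide, at 63 to 70 mm above the table, and sticks out 37 mm from the red grip towards the pan.
- lock_top (a point): Centre of the top of the lock's red upright grip, 100 mm above the table; it moves with the lock. The grip is 24 mm along the scale's x, 20 mm along its y, and reaches down to 54 mm above the table, where an aluminium track (36 x 110 mm) lies under it. It stands at scale x = 111 mm, y = -8 mm + lock value. Axes as the scale's. 44 mm are free between grip and pan wall.
- pan: Loose aluminium weighing pan, square, 130 x 130 mm outside, walls 30 mm high and 4 mm thick, floor 4 mm thick, about 0.35 kg; origin at the centre of its underside, z up. A flat lug (25 mm long, 30 mm wide, 4 to 10 mm above the underside) sticks out on its +x side under the lock's tongue. Starts with its axes parallel to the scale's (within about 1 degree).
- handle (a point): Centre of the pan's blue bridge handle: a square bar 14 x 14 mm, 126 mm long along the pan's y, its centre 98 mm above the pan's underside (148 mm above the table as it stands), carried by a steel post at each end (posts 8 mm thick, 59 mm either side of this point). Axes as the pan's.
- weight: Brass check weight with a knob, 34 mm diameter, 43 mm high, about 0.2 kg (both loads vary by up to 40 percent), standing loose and off-centre on the pan's floor; origin at the centre of its underside.
- bottle: Bystander: green bottle, 60 mm diameter, 170 mm high, upright on the table; origin at the centre of its underside.
- bowl: Bystander: steel bowl, 130 mm across, 55 mm high; origin at the centre of its underside.
- timer: Bystander: red kitchen timer lying flat, 60 x 75 x 22 mm; origin at the centre of its underside.
Things that resemble listed ones, but are neither listed nor needed, are in the scene too. There is more than one size of the pan; the one meant has the size given above.

How it is judged:
By the outcome, as a careful person would: the job done as asked, in the order asked, and still so for the second after the job is handed in, while the arm keeps its last pose, push and grip.
It also fails if it takes over 48 s, if anything falls off the work surface, if the arm or the gripper's body presses on something with over 40 N, if the wrist force passes 120 N, or if a joint passes its speed limit or range.

## Working session

There is one attempt and no reset: what is moved stays moved. The work goes in short steps, each a Python script; the robot and the scene stay as the last script left them, time stands still between calls to the robot, and variables do not carry over. Pictures are saved under pics/ and viewed, about 8 in all and at most 12, crops included, and the job is handed in when it is done.

```bash
mkdir -p pics; ls; python3 - <<'E'
from rig import robot
import cv2
for n in ("scene","top"):
    im=robot.grab_frame(n); cv2.imwrite(f"pics/{n}0.png",im[:,:,::-1]); print(n,robot.camera_info(n))
s=robot.get_state();print(s)
E
```

```text
pics
scene {'fx': 557.2701207049174, 'fy': 557.2701207049174, 'cx': 318.80014577095795, 'cy': 238.8127331515293, 'rvec': array([ 2.29947035,  0.88980057, -0.33320933]), 'tvec': array([-0.47506086, -0.20260087,  1.31018953])}
top {'fx': 603.0419617970343, 'fy': 603.0419617970343, 'cx': 299.52606630082846, 'cy': 242.0208581516018, 'rvec': array([ 2.14054428, -2.12155566,  0.18968543]), 'tvec': array([0.06387375, 0.60192482, 1.46797224])}
{'time': 0.1, 'qpos': array([ 1.29247882,  0.41791747, -0.01033305,  1.61410232,  0.00469664,
        1.11073596, -0.05302186]), 'joint_vel': array([-0.00047784,  0.00096443, -0.00060975, -0.00213572, -0.0015659 ,
        0.00191693, -0.00240336]), 'effort': array([ 1.33357302e-03, -8.52575397e+01,  6.40298221e-01, -4.26690280e+01,
       -4.88077663e-02,  1.64763123e-02,  1.58393932e-04]), 'ee_pos': array([ 0.14656308, -0.60723543,  0.22389061]), 'tool_rot': array([[ 9.72086700e-01,  2.34621683e-01, -3.37249494e-04],
       [ 2.34621914e-01, -9.72086094e-01,  1.08792200e-03],
       [-7.25854520e-05, -1.13668063e-03, -9.99999351e-01]]), 'force': array([ 0.48621684, -0.74061174, -0.19705253]), 'moment': array([-0.04341013,  0.00715064, -0.05470403]), 'opening': 0.09389500135223679}
```

View pics/scene0.png

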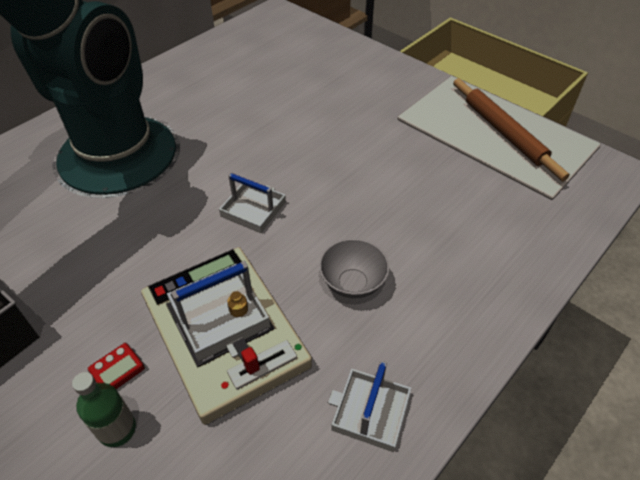

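View pics/top0.png

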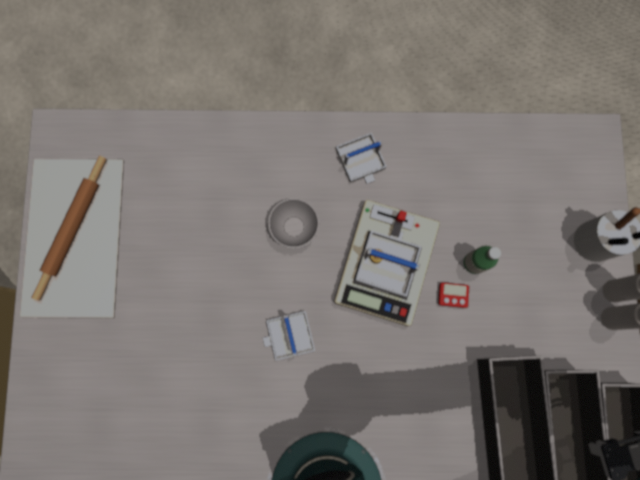

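The scene view shows the full-size pan on the scale: handle about (210,281), lock grip (250,357), red dot (225,385), green dot (298,347) and weight (237,303). In the top view the lock grip is at (401,216), the handle at (390,260) and the weight near (375,258). The bottle is well clear. The two smaller pans are decoys.

```bash
cat > vis.py <<'E'
import cv2,numpy as np
from rig import robot
def cam(n):
    c=robot.camera_info(n);K=np.array([[c['fx'],0,c['cx']],[0,c['fy'],c['cy']],[0,0,1.]])
    return K,cv2.Rodrigues(c['rvec'])[0],np.array(c['tvec']).ravel()
def plane(n,px,z):
    K,R,t=cam(n);d=R.T@np.linalg.solve(K,[*px,1.]);o=-R.T@t
    return o+d*(z-o[2])/d[2]
def tri(ps,pt):
    P=[K@np.c_[R,t] for K,R,t in map(cam,("scene","top"))]
    X=cv2.triangulatePoints(P[0],P[1],np.array(ps,float),np.array(pt,float)).ravel();return X[:3]/X[3]
def proj(n,X):
    K,R,t=cam(n);p=K@(R@np.asarray(X)+t);return p[:2]/p[2]
def blobs(im,lo,hi,roi,amin=8):
    x0,y0,x1,y1=roi;h=cv2.cvtColor(im[y0:y1,x0:x1],cv2.COLOR_RGB2HSV)
    m=cv2.inRange(h,lo,hi)
    if lo[0]==0:m|=cv2.inRange(h,(170,lo[1],lo[2]),(180,255,255))
    n,l,s,c=cv2.connectedComponentsWithStats(m)
    out=[]
    for i in sorted(range(1,n),key=lambda i:-s[i,4]):
        if s[i,4]<amin:continue
        p=np.argwhere(l==i)[:,::-1]+[x0,y0];out.append((s[i,4],c[i]+[x0,y0],p))
    return out
def ends(p):
    c=p.mean(0);u=np.linalg.svd(p-c,full_matrices=False)[2][0];s=(p-c)@u
    return c+u*s.min(),c+u*s.max()
ROI=dict(scene=(135,235,320,425),top=(328,195,445,330))
E
python3 - <<'E'
from vis import *
np.set_printoptions(precision=4,suppress=True)
for n in ("scene","top"):
    im=robot.grab_frame(n)
    for nm,lo,hi in (("blue",(105,130,50),(130,255,255)),("red",(0,150,70),(8,255,255)),("green",(45,90,50),(85,255,255)),("brass",(12,140,60),(25,255,255))):
        for a,c,p in blobs(im,lo,hi,ROI[n],5)[:4]:
            z={"blue":.152,"red":.1,"green":.05,"brass":.08}[nm]
            print(n,nm,a,c,p.min(0),p.max(0),"plane",plane(n,c,z)[:2], *( [np.array(ends(p)).ravel()] if nm=="blue" else []))
    # cream outline
    x0,y0,x1,y1=ROI[n];h=cv2.cvtColor(im[y0:y1,x0:x1],cv2.COLOR_RGB2HSV)
    m=cv2.inRange(h,(18,35,90),(35,120,255));cs=cv2.findContours(m,0,2)[0];r=cv2.boxPoints(cv2.minAreaRect(max(cs,key=cv2.contourArea)))+[x0,y0]
    print(n,"cream",[plane(n,q,.05)[:2] for q in r])
    cv2.imwrite(f"pics/{n}c.png",cv2.resize(im[y0:y1,x0:x1,::-1],None,fx=3.2 if n=="scene" else 4.4,fy=3.2 if n=="scene" else 4.4,interpolation=3))
E
```

```text
scene blue 506 [209.9921 279.8162] [177 263] [243 297] plane [ 0.549  -0.1508] [242.305  265.6981 177.4517 294.0337]
scene blue 73 [180.5479 281.1507] [176 277] [186 286] plane [ 0.5165 -0.1838] [176.3583 278.4452 184.7826 283.8852]
scene red 170 [248.3412 354.6235] [241 347] [256 362] plane [ 0.6662 -0.1843]
scene red 74 [159.4595 290.3919] [155 286] [164 295] plane [ 0.468  -0.2024]
scene red 68 [137.3529 362.3235] [135 354] [141 369] plane [ 0.551  -0.3066]
scene red 32 [224.4688 384.6562] [222 382] [227 387] plane [ 0.6764 -0.2417]
scene green 30 [297.6333 346.6333] [295 344] [300 349] plane [ 0.6917 -0.1043]
scene brass 287 [236.5854 302.4042] [228 292] [246 315] plane [ 0.5697 -0.1244]
scene cream [array([ 0.4023, -0.2176]), array([0.4542, 0.0097]), array([ 0.729 , -0.1068]), array([ 0.6665, -0.2916])]
top blue 192 [394.1979 259.1042] [372 250] [415 268] plane [ 0.5452 -0.1528] [371.77   251.6962 415.0074 265.9775]
top blue 54 [387.3519 306.8519] [384 303] [391 311] plane [ 0.4335 -0.1349] [388.2626 302.8329 386.4406 310.8732]
top red 93 [441.0538 294.5484] [439 283] [444 304] plane [ 0.4677 -0.2724]
top red 63 [401.127  215.9048] [397 211] [405 220] plane [ 0.6606 -0.1803]
top red 54 [402.8148 311.8148] [399 308] [406 316] plane [ 0.4255 -0.1794]
top cream [array([0.657 , 0.0512]), array([ 0.7099, -0.0973]), array([ 0.3963, -0.1978]), array([ 0.3471, -0.0539])]
```

View pics/topc.png

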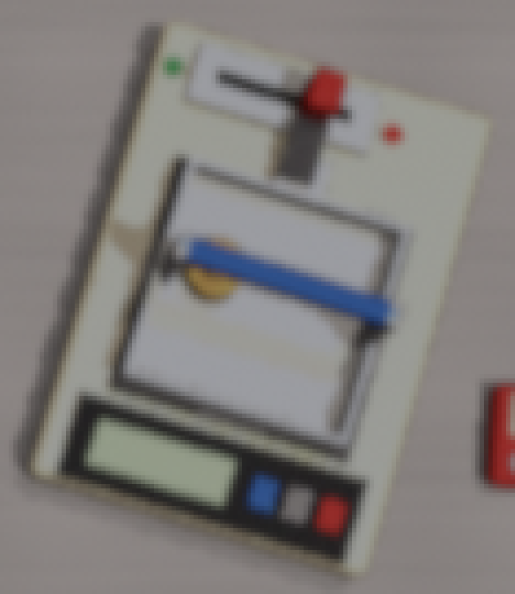

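```bash
python3 - <<'E'
from vis import *
np.set_printoptions(precision=4,suppress=True)
A=tri((242.3,265.7),(371.8,251.7));B=tri((177.5,294),(415,266));print("bar",A,B,np.linalg.norm(A-B))
d=(A-B)[:2];print("yaw scale x axis",np.degrees(np.arctan2(d[1],d[0]))-90,"mid",(A+B)/2)
q=[plane("top",(np.array(c)/4.4+[328,195]),.05)[:2] for c in ((160,25),(490,120),(365,575),(30,475))]
print("corners",np.array(q),[np.linalg.norm(q[i]-q[(i+1)%4]) for i in range(4)],"ctr",np.mean(q,0))
e=(q[0]+q[1]-q[2]-q[3]);yaw=np.arctan2(e[1],e[0]);print("yaw",np.degrees(yaw))
ex=np.array([np.cos(yaw),np.sin(yaw)]);ey=np.array([-ex[1],ex[0]])
rd=[plane("top",np.array(c)/4.4+[328,195],.05)[:2] for c in ((392,134),(173,66))]
rs=[plane("scene",c,.05)[:2] for c in ((224.5,384.7),(297.6,346.6))]
print("dots",rd,rs);g=np.array(rs[1])-rs[0];print("yaw dots",np.degrees(np.arctan2(g[1],g[0]))-90)
L=tri((248.3,354.6),(401.1,215.9));print("grip",L)
W=tri((236.6,302.4),(212/4.4+328,272/4.4+195));print("weight",W)
c=np.mean(q,0)
for n,X in (("bar",((A+B)/2)[:2]),("grip",L[:2]),("weight",W[:2]),("rdot",rs[0]),("gdot",rs[1])):print(n,"in scale",(X-c)@ex,(X-c)@ey)
E
```

```text
bar [ 0.5637 -0.0989  0.1508] [ 0.5299 -0.2016  0.1486] 0.10821637868889918
yaw scale x axis -18.21786954446557 mid [ 0.5468 -0.1503  0.1497]
corners [[ 0.7107 -0.0957]
 [ 0.6561 -0.2859]
 [ 0.3947 -0.2075]
 [ 0.449  -0.0197]] [np.float64(0.19790374172858533), np.float64(0.2728535220063559), np.float64(0.19547460891890756), np.float64(0.2725166390286537)] ctr [ 0.5526 -0.1522]
yaw -16.449319882320633
dots [array([ 0.6473, -0.229 ]), array([ 0.6864, -0.103 ])] [array([ 0.6533, -0.2302]), array([ 0.6916, -0.1043])]
yaw dots -16.90638925862558
grip [ 0.6623 -0.1817  0.0919]
weight [ 0.5631 -0.121   0.0694]
bar in scale -0.006127679090956058 0.00021487913980807193
grip in scale 0.11354523853415434 0.0027511515429550766
weight in scale 0.0012279957146232529 0.03293176196319655
rdot in scale 0.11868516030991447 -0.046317771710121906
gdot in scale 0.119735130284094 0.08529807286916742
```

```bash
cat >> vis.py <<'E'
yaw=np.radians(-16.9);ex=np.array([np.cos(yaw),np.sin(yaw),0]);ey=np.array([-ex[1],ex[0],0]);dn=np.array([0,0,-1.])
RL=np.c_[ex,-ey,dn]          # jaws along scale y
def st(m=""):
    s=robot.get_state();print(m,"t %.2f"%s['time'],"p",s['ee_pos'].round(4),"F",s['force'].round(1),"M",s['moment'].round(2),"op %.4f"%s['opening']);return s
E
python3 - <<'E'
from vis import *
g=np.array([.6610,-.1810,0])
p=robot.get_state()['ee_pos']
robot.move_linear([p[0],p[1],.33],velocity=.2)
robot.move_ptp(g+[0,0,.30],RL);st("above")
robot.move_linear(g+[0,0,.16],velocity=.15)
im=robot.grab_frame("scene");cv2.imwrite("pics/s1.png",cv2.resize(im[225:425,135:335,::-1],(600,600),interpolation=3))
print("hit",robot.move_linear(g+[0,0,.086],velocity=.08,threshold=8));st("down")
E
```

```text
above t 3.26 p [ 0.6607 -0.1821  0.3   ] F [-0.1 -0.5 -0.3] M [0.07 0.02 0.04] op 0.0943
hit False
down t 5.47 p [ 0.6613 -0.181   0.0866] F [0.2 0.7 0.2] M [0.02 0.01 0.04] op 0.0942
```

View pics/s1.png

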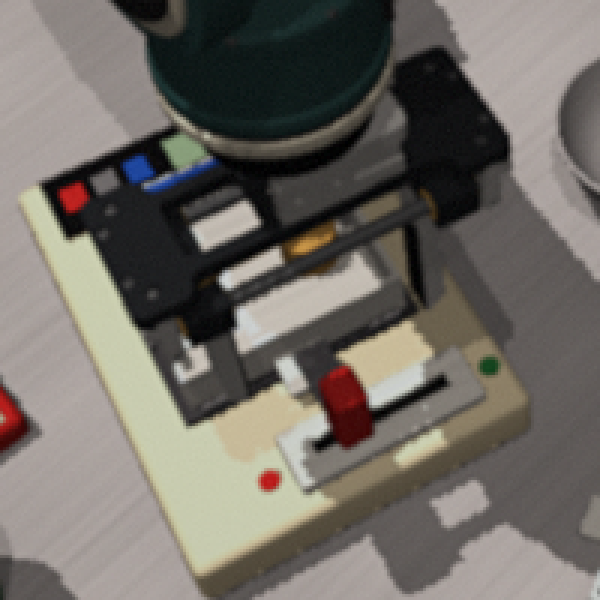

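The open fingers straddle the red grip, which sits at about (347,405) in the crop, with the jaws parallel to the slot. Next I close and slide.

```bash
python3 - <<'E'
from vis import *
robot.gripper_to(0.0);s=st("closed")
p=s['ee_pos']
print("hit",robot.move_linear(p+.072*ey,velocity=.06,threshold=15));s=st("slid");print("travel",(s['ee_pos']-p)@ey,(s['ee_pos']-p)@ex)
robot.gripper_to(0.06);s=st("open")
robot.move_linear(s['ee_pos']+[0,0,.2],velocity=.25)
im=robot.grab_frame("scene");cv2.imwrite("pics/s2.png",cv2.resize(im[225:425,135:335,::-1],(600,600),interpolation=3));st()
E
```

```text
closed t 6.59 p [ 0.661  -0.1811  0.086 ] F [-1.1 -1.2  0.9] M [-0.08  0.05 -0.03] op 0.0198
hit True
slid t 7.40 p [ 0.6749 -0.1353  0.086 ] F [-3.2 -7.3  7.6] M [-1.34  0.76  0.01] op 0.0198
travel 0.047883974982236954 5.325946960327927e-05
open t 8.18 p [ 0.6744 -0.1361  0.0853] F [ 0.  -0.1 -0.5] M [ 0.04  0.   -0.02] op 0.0599
 t 9.18 p [ 0.6737 -0.136   0.2835] F [ 0.2  0.2 -0.3] M [ 0.02 -0.   -0.01] op 0.0601
```

View pics/s2.png

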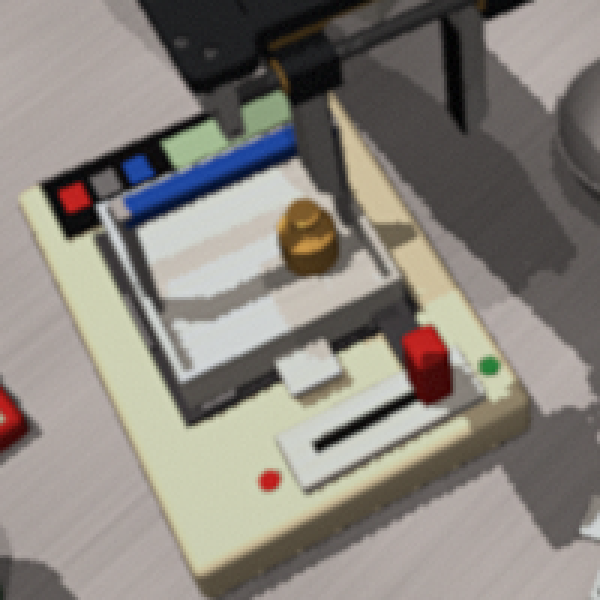

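The lock has moved to the green end, with the grip at (427,365) in the crop and the slot beyond it covered. The travel was 47.9 mm and the push ended at a firm stop. I'll push again with a single finger to confirm it is home.

```bash
python3 - <<'E'
from vis import *
p=np.array([.6747,-.1357,.086])+.010*ey   # finger inner face 30 mm from TCP, grip half 10 -> contact at +20
robot.move_linear(p+[0,0,.05],velocity=.25);robot.move_linear(p,velocity=.12,threshold=10)
q=st("down")['ee_pos']
print("hit",robot.move_linear(q+.025*ey,velocity=.03,threshold=20));s=st("push")
print("grip centre rel. first grasp start",(s['ee_pos']-[.661,-.1811,.086])@ey-.02)
robot.move_linear(s['ee_pos']-.008*ey,velocity=.1)
s=st();robot.move_linear(s['ee_pos']+[0,0,.2],velocity=.25);st()
E
```

```text
down t 10.50 p [ 0.678  -0.1261  0.0867] F [ 0.1 -0.4 -0.6] M [ 0.01 -0.01 -0.01] op 0.0602
hit True
push t 11.02 p [ 0.6809 -0.1162  0.0863] F [-0.9 -2.5  2.7] M [-0.74  0.16  0.03] op 0.0603
grip centre rel. first grasp start 0.04783362289519609
 t 11.27 p [ 0.6784 -0.1245  0.0863] F [-0.1  0.3  0.4] M [ 0.09 -0.02 -0.02] op 0.0602
 t 12.22 p [ 0.6778 -0.1244  0.2847] F [-0.5 -0.1 -0.5] M [0.09 0.02 0.03] op 0.0601
```

Both pushes stopped at the same place (47.8 and 47.9 mm), so the lock is at its end stop. The touch position also agrees with the visual handle position to under 1 mm along y. Now the handle: I'll grip it about 12 mm towards the weight, near the combined centre of mass.

```bash
python3 - <<'E'
from vis import *
b=np.array([.5466,-.1506,0])+.012*ey
c=[(R,robot.ik(b+[0,0,.28],R)) for R in (np.c_[ey,ex,dn],np.c_[-ey,-ex,dn])]
q0=robot.get_state()['qpos'];c=[x for x in c if x[1] is not None];R=min(c,key=lambda x:abs(x[1]-q0).max())[0]
robot.move_ptp(b+[0,0,.28],R);st("above")
robot.gripper_to(.09)
print("hit",robot.move_linear(b+[0,0,.148],velocity=.1,threshold=8));st("down")
robot.gripper_to(.03);st("30mm")
for n in ("scene","top"):
    im=robot.grab_frame(n);x0,y0,x1,y1=(135,225,335,425) if n=="scene" else (328,190,448,310)
    cv2.imwrite(f"pics/{n}3.png",cv2.resize(im[y0:y1,x0:x1,::-1],(600,600),interpolation=3))
E
python3 -c "
import cv2,numpy as np
cv2.imwrite('pics/b3.png',cv2.resize(np.hstack([cv2.imread('pics/%s3.png'%n) for n in('scene','top')]),(800,400)))"
```

```text
above t 13.67 p [ 0.5502 -0.1391  0.2797] F [0.  0.7 1.2] M [-0.03 -0.12  0.  ] op 0.0597
hit False
down t 15.78 p [ 0.5504 -0.1392  0.1486] F [-0.2  0.7  0.5] M [-0.06 -0.08  0.01] op 0.0902
30mm t 16.81 p [ 0.5501 -0.1391  0.148 ] F [-0.5  0.3  0.5] M [-0.02 -0.03 -0.04] op 0.0305
```

View pics/b3.png

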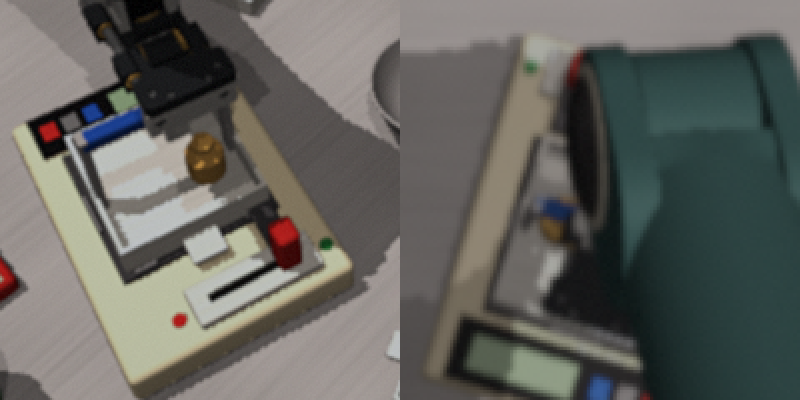

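The jaws are around the blue bar near the weight's end. The grip at (287,242) sits by the green dot, with the tongue clear of the lug. There is no force at 30 mm opening, so I close and make a small test lift.

```bash
python3 - <<'E'
from vis import *
robot.gripper_to(0.0);s=st("closed");print("lateral ex,ey",s['force']@ex,s['force']@ey)
p=s['ee_pos'].copy()
print(robot.move_linear(p+[0,0,.012],velocity=.02,threshold=25));robot.pause(.2);s=st("12mm");print("moment about ex,ey",s['moment']@ex,s['moment']@ey)
im=robot.grab_frame("scene");cv2.imwrite("pics/s4.png",cv2.resize(im[225:425,135:335,::-1],(600,600),interpolation=3))
E
```

```text
closed t 17.31 p [ 0.55   -0.1392  0.1479] F [ 1.   0.7 -2. ] M [-0.06 -0.26  0.01] op 0.0140
lateral ex,ey 0.7053825024285921 0.9883300939207069
False
12mm t 18.25 p [ 0.5499 -0.1391  0.1598] F [ 0.2 -0.  -4.6] M [-0.04 -0.13  0.  ] op 0.0137
moment about ex,ey -0.003240068813314293 -0.13445121382942973
```

View pics/s4.png

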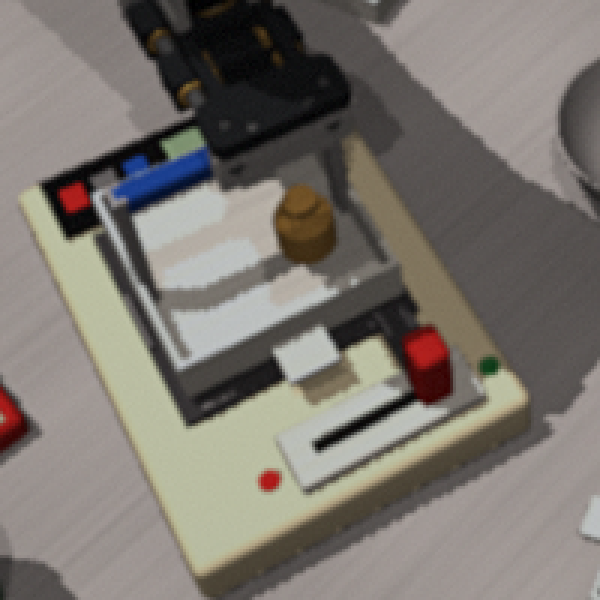

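The lug has lifted clear, with its shadow at (330,385). The load is 4.6 N, the pan looks level and the moment about the jaw axis is about zero. Lift the rest.

```bash
python3 - <<'E'
from vis import *
p=robot.get_state()['ee_pos'].copy();p[2]=.148+.100
print(robot.move_linear(p,velocity=.05,threshold=25));st("up");robot.pause(2.6);s=st("held")
print(s['moment']@ex,abs(s['joint_vel']).max())
im=robot.grab_frame("scene");cv2.imwrite("pics/s5.png",cv2.resize(im[185:425,115:355,::-1],(600,600),interpolation=3))
E
```

```text
False
up t 20.21 p [ 0.5499 -0.1392  0.2478] F [ 0.5  0.4 -4.7] M [ 0.02 -0.02  0.06] op 0.0136
held t 22.81 p [ 0.55   -0.1392  0.248 ] F [ 0.7  0.  -4.7] M [-0.07 -0.08 -0.04] op 0.0137
-0.04234737873615866 0.002764340275562752
```

View pics/s5.png

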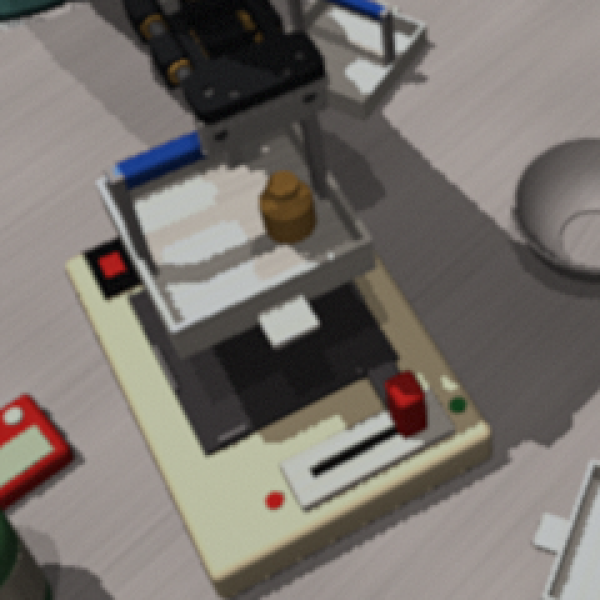

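The pan hangs level, its front rim (180,330)–(370,240) having the same slope as before the lift. The weight is standing at (288,208), the lock is at the green dot and the bystanders in view are undisturbed. Signing off.

```bash
python3 - <<'E'
from vis import *
robot.pause(.3);st("final");robot.sign_off()
E
```

```text
final t 23.16 p [ 0.55   -0.1391  0.248 ] F [ 0.2  0.3 -4.4] M [-0.07 -0.06  0.03] op 0.0136
the job is handed in; nothing more can be done
```

I slid the lock to its end stop at the green dot, then lifted the pan with the weight in it 10 cm straight up. I handed in at about 23 s with the pan still held.

- **Lock:** the first slide and a second push with one finger stopped at the same place (47.9 and 47.8 mm of travel). From the scale position measured in the images, that puts the lock at about 59.5 of 60 mm. The final picture shows it still at the green dot.
- **Lift:** I gripped the handle about 12 mm towards the weight to balance the load. The gripper rose from 148 to 248 mm and held there, still, for about 2.9 s. The load was steady at about 4.4–4.7 N, and the bar filled the jaws at 13.6–14 mm.
- **Level and weight:** in the last picture the pan's front rim has the same slope as before the lift, and the weight is standing in the pan. I judged level from the picture and the near-zero moment at the wrist; I did not measure the tilt separately.
- **Bystanders:** the bowl and timer, and the part of the bottle in view, look undisturbed in the last picture. The arm registered no unexpected contact.

No check failed. The only disagreement was in the scale's angle: about 16.4–17.2° from its edges and dots, against 18.2° from the handle bar. I used 16.9°, and it caused no trouble when gripping.

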